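Pack four finished lures into their cut-out foam cases

ROBOT

A 6-joint arm with a two-finger parallel gripper is mounted at the origin on the work surface. World frame = base frame: x ahead of the robot, y to its left, z up, the work surface at z = 0. Lengths are in mm, angles in rad, forces in N, time in s.
With the tool pointing down it reaches from about 300 to 775 mm from the base axis. Payload 14.6 kg.
Tool frame: the origin (TCP) lies between the finger pads; the fingertips stand manip.tip_reach ahead of it and the grasp point (between the pads) lies 5 mm behind it (manip.tip_reach is the distance from the TCP to the fingertips, in mm); z points along the fingers, y is the line along which they close (so a half turn about z gives the same grasp; the last joint's range is limited). The gripper opens to 94 mm and grips with 3 to 60 N. Pads are 16 mm wide; open, the fingers measure 119 mm over their backs; the gripper's body (75 mm by 177 mm) begins 78 mm behind the grasp point.
Start: joints at [-1.209, 0.3, 1.521, -0, 1.321, -0.067], TCP at [228.671, -500.199, 219.446] pointing down, gripper open.
Joint ranges: [-3.03, 3.03], [-0.79, 2.21], [0.23, 2.52], [-1.04, 4.18], [0, 3.07], [-2.55, 2.55]. Speed limits (rad/s): [2.22, 2.22, 2.57, 3.14, 3.14, 3.14].

INTERFACE

Orientations are given as [roll, pitch, yaw] about the fixed x, y, z axes, in that order (R = Rz(yaw) Ry(pitch) Rx(roll)).
In Python, from cell import manip gives the robot as it stands. The module is installed in compiled form; this text tells all that it offers.
- The arm moves only by the shell command python3 -m creep 'ROWS' [FORCE]. ROWS is JSON, a list of rows, each a list of 3 entries, a list of its own where there are three numbers: the opening, from -1 (shut) to 1 (fully open), then the shift along the tool's x, y, z in cm, then the turn about the tool's z in units of 5 degrees (1.0 is 5 degrees). In form: [[grip, [tx, ty, tz], roll], ...]. A call has 1 to 12 rows; each row is the pose to reach, as a shift and turn from the pose commanded when the call began, along the tool's axes at that moment; what a row does not reach only later rows make up. A row lasts 1/10 s, in which the tool goes at most 50 mm and 8.59 degrees, less where a joint would pass 70% of its speed; a pose out of reach is approached as far as the arm can. A call with a gripper value outside its range is refused whole. The fingers move at their own pace and stop on an object; FORCE is the grip in N (left out, the last holds). Time passes only in rows, so rows that repeat a pose let the fingers close. It gives the time, the measured TCP pose, the force, the opening and the grip force at its end, in the units of the state.
- manip.read_state(): the state, without advancing time (a new reading comes with each control period).
- manip.camera(name): name is "scene" or "top" or "wrist"; returns the picture (384x512x3 uint8, red, green, blue); there is no depth.
- manip.camera_params(name): a dict with "fovy" (degrees; the focal length in pixels is half the picture's height over the tangent of half this angle, whatever the lens; pixels are square), "cx", "cy" (the principal point, pixels), "k1" (the pictures are not rectified: a ray, as slopes to the right and down, at radius r is drawn at 1 + k1 r^2 times it, then the intrinsics apply), "origin" and "attitude" of the camera in the world. Camera axes: x right, y down, z forward; pixel columns grow to the right and rows downward; lengths in mm; the calibration is good to about 2 mm. A picture is of the moment at which its call begins: read the wrist's pose just before it. camera_params takes no time and is no camera call; for the wrist camera it gives the pose at the moment of the call.
- manip.sign_off(): hands the job in; it is judged then, once.
The state is a dict: "clock": time; "joints": joint angles; "qd": joint speeds; "effort": joint torques, N m; "eef_pos": TCP position; "eef_rot": TCP orientation; "wrist_force": force on the tool from outside, world axes, zero at the start; "moment": the same for the moment, N m; "finger_gap": finger opening in mm; "finger_force": force on a finger pad.
Only numpy, scipy, OpenCV 4.12 (cv2) and the standard library are available. Lean on these libraries where they do the work, as an engineer would, in place of code of your own. Each camera call takes 0.05 s, during which the arm holds its last target. There are 200 camera calls.

TASK

Pack the four finished lures from the bench: lay each one flat in the foam-lined case whose pocket is cut to its outline, fully down in the pocket, the popper with its blunt red face at the pocket's wide end. Set the lures down, do not drop them, and leave the lacquer jar and the thread spool standing where they are.

Things in the scene. Friction and masses are not known exactly. Their poses are not given: they have to be found in the camera images.
- pencil: Slender cigar-shaped lure body lying on its flank: one long side blue, the other silver, 130 long x 18 wide (parallel-sided over the middle 90 mm) x 18 mm high, tapering to 8 mm at both ends. Origin: centre of its underside; x along its length, z up. It may lie either way round in its pocket. About 45 g.
- popper: Stubby popper lure body lying on its flank: red head with a blunt flat face, white tail that narrows. 92 long x 40 wide x 22 mm high; parallel-sided from 12 mm behind the origin to the face, then tapering to 8 mm at the tail end. Origin: centre of its length and width, on the underside; +x points to the red blunt face, z up. About 60 g.
- jig: Diamond-shaped metal jig lying flat: silver with a pink band across the middle, 100 long x 44 wide x 16 mm high, parallel-sided over the middle 26 mm (the pink band), then pointed at both ends. Origin: centre of its underside; x along its length, z up. It may lie either way round in its pocket. About 300 g.
- puck: Round orange jig head lying flat, a disc 42 mm in diameter x 18 mm high with one white eye on top. Origin: centre of its underside; z up. Any turn is right. About 200 g.
- case_pencil: Fixed brown card case, 164 x 80 mm, lined with blue foam; its dark pocket is a long narrow cigar, 146 x 34 mm, 6 mm deep, 8 mm bigger all round than the lure. Origin: centre of the case's underside, below the pocket's centre; x along the long side, z up. Heights: pocket bottom 8, foam 14, rim 16 mm. Lure origin goes over case origin, lengthwise along x.
- case_popper: Fixed brown card case, 164 x 80 mm, lined with blue foam; its dark pocket is blunt and wide at one end, narrow at the other, 108 x 56 mm, 6 mm deep, 8 mm bigger all round than the lure. Origin: centre of the case's underside, below the pocket's centre; x along the long side, z up. Heights: pocket bottom 8, foam 14, rim 16 mm. Wide end at +x: popper +x along it, origin over origin.
- case_jig: Fixed brown card case, 164 x 80 mm, lined with blue foam; its dark pocket is a diamond, wide in the middle and pointed at both ends, 116 x 60 mm, 6 mm deep, 8 mm bigger all round than the lure. Origin: centre of the case's underside, below the pocket's centre; x along the long side, z up. Heights: pocket bottom 8, foam 14, rim 16 mm. Jig origin goes over case origin, lengthwise along x.
- case_puck: Fixed brown card case, 164 x 80 mm, lined with blue foam; its dark pocket is a circle of 58 mm, 6 mm deep, 8 mm bigger all round than the lure. Origin: centre of the case's underside, below the pocket's centre; x along the long side, z up. Heights: pocket bottom 8, foam 14, rim 16 mm. Puck origin goes over case origin.
- lacquer_jar: Small loose amber jar with a white lid standing among the cases, 36 mm in diameter, 55 mm high. Origin: centre of its underside. To be left where it is.
- thread_spool: Loose upright spool of green thread with cream flanges, 36 mm in diameter, 40 mm high. Origin: centre of its underside. To be left where it is.
Not all that is in view belongs to the job. Leave any brown or orange look-alike of the pencil alone.

How it is judged (in metres and radians):
At the end, for the whole second after the job is handed in: Each lure lies flat (within 0.05 rad) at the bottom of its own pocket (height within 2 mm), within 13 mm of the case's origin seen from above, the three long ones along the case (within 0.3 rad; the popper goes down only with its head at the wide end), all released and at rest (horizontal distance between pencil and case_pencil below 0.013 m and z of pencil in the frame of case_pencil between 0.006 and 0.01 m and angle between each of pencil, popper, jig, puck's own z axis and vertical below 0.05 rad and linear speed of each of pencil, popper, jig, puck below 0.02 m/s and angle between the x axis of pencil and the x axis of case_pencil, either way round below 0.3 rad and horizontal distance between popper and case_popper below 0.013 m and z of popper in the frame of case_popper between 0.006 and 0.01 m and angle between the x axis of popper and the x axis of case_popper, either way round below 0.3 rad and horizontal distance between jig and case_jig below 0.013 m and z of jig in the frame of case_jig between 0.006 and 0.01 m and angle between the x axis of jig and the x axis of case_jig, either way round below 0.3 rad and horizontal distance between puck and case_puck below 0.013 m and z of puck in the frame of case_puck between 0.006 and 0.01 m); the robot touches nothing.
It fails at once if the lacquer jar is shoved more than 30 mm or knocked over (distance of lacquer_jar from where it was at the start of the episode above 0.03 m or angle between lacquer_jar's own z axis and vertical above 0.5 rad).
It fails at once if the thread spool is shoved more than 30 mm or knocked over (distance of thread_spool from where it was at the start of the episode above 0.03 m or angle between thread_spool's own z axis and vertical above 0.5 rad).
It fails at once if a lure is dropped (moves faster than 0.7 m/s free of the fingers, as after a fall of more than about 25 mm) ((contact force between pencil and the fingers below 0.05 N and linear speed of pencil above 0.7 m/s) or (contact force between popper and the fingers below 0.05 N and linear speed of popper above 0.7 m/s) or (contact force between jig and the fingers below 0.05 N and linear speed of jig above 0.7 m/s) or (contact force between puck and the fingers below 0.05 N and linear speed of puck above 0.7 m/s)).
It also fails if it takes over 99 s, if anything falls off the work surface, if the arm or the gripper's body presses on something with over 40 N, if the wrist force passes 120 N, or if a joint passes its speed limit or range.

## Working session

There is one attempt and no reset: what is moved stays moved. The work goes in short steps, Python scripts to look and compute and a shell command to move; the robot and the scene stay as the last step left them, time stands still between calls to the robot, and variables do not carry over. Pictures are saved under pics/ and viewed, at most 14 in all, crops included, and the job is handed in when it is done.

```bash
ls; mkdir -p pics; python3 - <<'E'
from cell import manip
import cv2
print(manip.tip_reach, manip.read_state())
for n in ("scene","top","wrist"):
    print(n, manip.camera_params(n))
    if n!="wrist":
        im=manip.camera(n); cv2.imwrite(f"pics/{n}0.png",cv2.resize(im[:,:,::-1],(800,600),interpolation=cv2.INTER_CUBIC))
        cv2.imwrite(f"{n}0raw.png",im[:,:,::-1])
E
```

```text
pics
14.0 {'clock': 0.0, 'joints': array([-1.20858879e+00,  3.00463984e-01,  1.52157197e+00, -3.65750653e-05,
        1.32069965e+00, -6.66332690e-02]), 'qd': array([-1.20452990e-03,  1.27222429e-03, -7.36144685e-04, -4.76384044e-05,
        3.30214979e-04,  6.89224401e-04]), 'effort': array([ 2.11798630e-05, -5.31806839e+01, -3.52738559e+01,  7.08671822e-02,
        2.43711344e-02, -1.22061506e-04]), 'eef_pos': array([ 228.58510087, -499.98076283,  218.89407893]), 'eef_rot': array([-3.14044988e+00, -4.07542572e-05,  4.28849852e-01]), 'wrist_force': array([ 0.04869407, -1.01985032,  0.06579724]), 'moment': array([-0.05464915, -0.00540859,  0.02109558]), 'finger_force': 0.0, 'finger_gap': 93.88864137115483}
scene {'fovy': 53.77187984543254, 'cx': 257.16419601756803, 'cy': 188.73493298135497, 'k1': -0.009671701530741107, 'origin': array([ 867.6150419 , -486.23777267,  803.23991757]), 'attitude': array([-2.45174361,  0.00853133,  0.63656213])}
top {'fovy': 48.95459663896939, 'cx': 256.27552164684255, 'cy': 191.4717079572187, 'k1': -0.12875929254541824, 'origin': array([ 339.82469868,   20.32993982, 1451.37978358]), 'attitude': array([-3.02297512, -0.00435386, -1.54474883])}
wrist {'fovy': 68.72395794708302, 'cx': 257.36314123363803, 'cy': 188.26230972956174, 'k1': -0.04369500597542788, 'origin': array([ 293.117265  , -470.32258558,  384.15976674]), 'attitude': array([ 2.88798777e+00,  7.51589447e-04, -1.14171890e+00])}
```

View pics/top0.png

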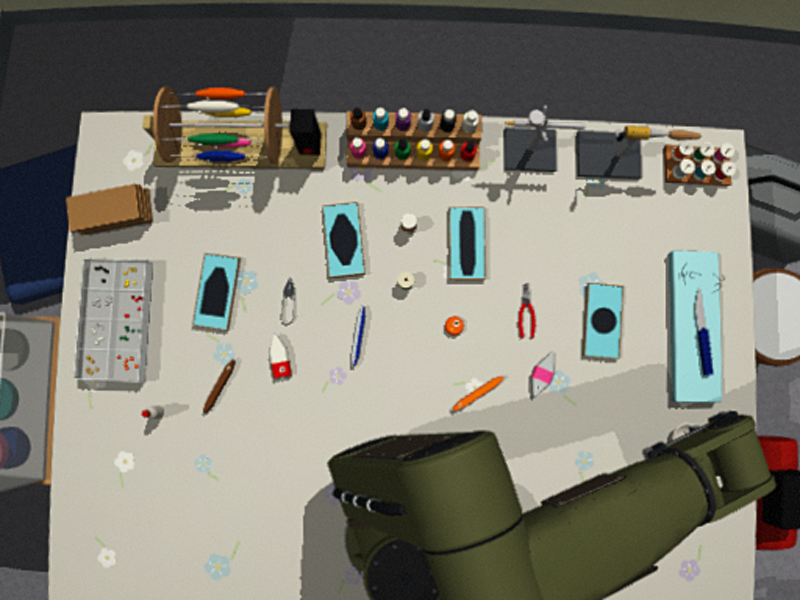

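View pics/scene0.png

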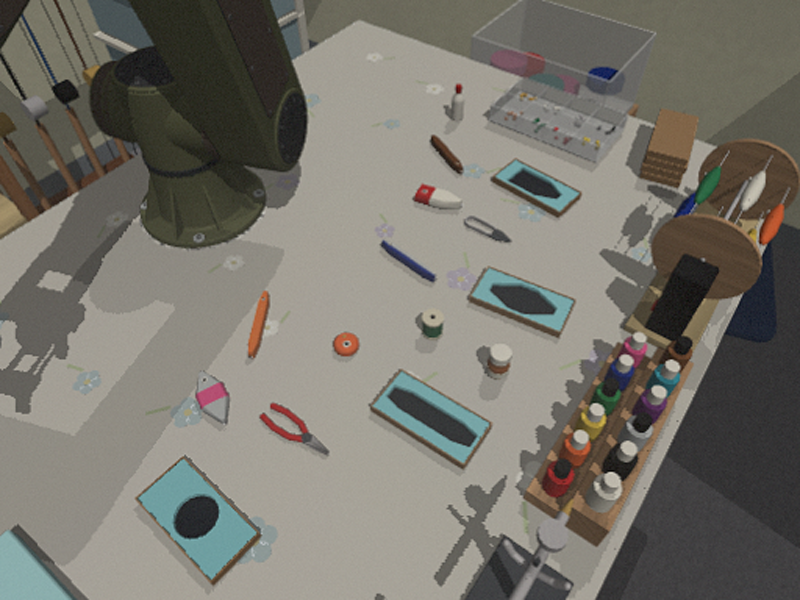

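The top view (800x600) shows these items:
- **Cases:** popper (216,292), jig (343,240), pencil (467,243), puck (603,321).
- **Pencil candidates:** the blue/silver body at (358,337) is the right one. The brown (219,387) and orange (477,393) bodies are look-alikes.
- **Popper candidates:** (281,358) is the lure. The small red-capped bottle at (150,412) is not.
- **Jig and puck:** jig at (543,375), orange puck with an eye at (454,326).
- **Keep clear of:** jar (408,222) and spool (404,280).

Next I'll measure these and check them in a crop.

```bash
cat > h.py <<'E'
import numpy as np, cv2
from scipy.spatial.transform import Rotation as R
def rays(p,px):
    f=192/np.tan(np.radians(p["fovy"]/2)); K=np.array([[f,0,p["cx"]],[0,f,p["cy"]],[0,0,1.]])
    u=cv2.undistortPoints(np.array(px,float).reshape(-1,1,2),K,np.array([p["k1"],0,0,0.]))[:,0]
    d=np.c_[u,np.ones(len(u))]@R.from_euler("xyz",p["attitude"]).as_matrix().T
    return np.array(p["origin"]),d
def world(p,px,z):
    o,d=rays(p,px); return o[:2]+d[:,:2]*((z-o[2])/d[:,2])[:,None]
def blob(mask,p,z,near):
    """largest outline about the pixel `near` (raw px) -> world contour at z"""
    cs,_=cv2.findContours(mask.astype(np.uint8),cv2.RETR_EXTERNAL,cv2.CHAIN_APPROX_NONE)
    cs=[c for c in cs if cv2.contourArea(c)>8]
    c=max(cs,key=lambda c:cv2.pointPolygonTest(c,tuple(map(float,near)),True))
    return c,world(p,c[:,0],z)
def rect(w):
    (cx,cy),(a,b),t=cv2.minAreaRect(w.astype(np.float32))
    if a<b: a,b,t=b,a,t+90
    t=(t+90)%180-90
    return np.round([cx,cy,a,b,np.radians(t)],3)
E
cat > m.py <<'E'
from h import *; from cell import manip
im=cv2.imread("top0raw.png"); p=manip.camera_params("top"); hsv=cv2.cvtColor(im,cv2.COLOR_BGR2HSV)
H,S,V=[hsv[...,i].astype(int) for i in range(3)]; s=.64
foam=(H>80)&(H<100)&(S>70)&(V>90); dark=V<70
draw=im.copy()
def do(name,mask,z,near):
    c,w=blob(mask,p,z,np.array(near)*s); cv2.drawContours(draw,[c],-1,(255,0,255),1)
    print(name,rect(w)); return w
for n,q in dict(popper=(216,292),jig=(343,240),pencil=(467,243),puck=(603,321)).items():
    do("foam_"+n,foam|dark,14,q)
    w=do("pocket_"+n,dark,12,q)
    if n=="popper": print(" centroid",w.mean(0))
do("puck",(H<14)&(S>150)&(V>120),12,(454,326))
do("pencil_blue",(H>100)&(S>110)&(V>50),12,(358,337))
do("popper_red",((H<8)|(H>170))&(S>140),14,(281,370))
do("jig_pink",(H>150)&(H<172)&(S>90),10,(543,375))
for n,q,z in (("popper tail",(278,338),10),("jig tipA",(552,354),8),("jig tipB",(532,396),8),("pencil a",(361,307),9),("pencil b",(354,367),9),("jar",(408,220),55),("spool",(404,279),40)):
    print(n,world(p,np.array([q])*s,z).round())
cv2.imwrite("pics/crop1.png",cv2.resize(draw[115:275,115:415],(800,427),interpolation=cv2.INTER_CUBIC))
E
python3 m.py
```

```text
foam_popper [ 5.19254e+02  4.30473e+02  1.59140e+02  7.47110e+01 -1.11000e-01]
pocket_popper [ 5.19334e+02  4.30424e+02  1.04792e+02  5.18820e+01 -1.21000e-01]
 centroid [513.58411058 431.27737007]
foam_jig [6.43682e+02 1.50122e+02 1.57794e+02 7.43040e+01 1.37000e-01]
pocket_jig [6.43162e+02 1.51816e+02 1.13802e+02 5.58630e+01 3.60000e-02]
foam_pencil [ 6.43548e+02 -1.26868e+02  1.57055e+02  7.01230e+01  1.50000e-02]
pocket_pencil [ 6.43795e+02 -1.26912e+02  1.42262e+02  2.80420e+01  1.30000e-02]
foam_puck [ 4.76469e+02 -4.32524e+02  1.58549e+02  7.51000e+01 -6.50000e-02]
pocket_puck [ 4.77845e+02 -4.33073e+02  5.27290e+01  4.99500e+01 -6.00000e-03]
puck [ 457.605 -100.147   37.808   34.361   -1.546]
pencil_blue [ 4.27935e+02  1.06547e+02  1.24766e+02  6.88100e+00 -1.26000e-01]
popper_red [351.369 275.699  38.813  31.341  -1.376]
jig_pink [ 355.117 -296.101   43.637   27.748    1.235]
popper tail [[419. 285.]]
jig tipA [[ 399. -319.]]
jig tipB [[ 306. -275.]]
pencil a [[492. 105.]]
pencil b [[360. 116.]]
jar [[680.   7.]]
spool [[552.  12.]]
```

View pics/crop1.png

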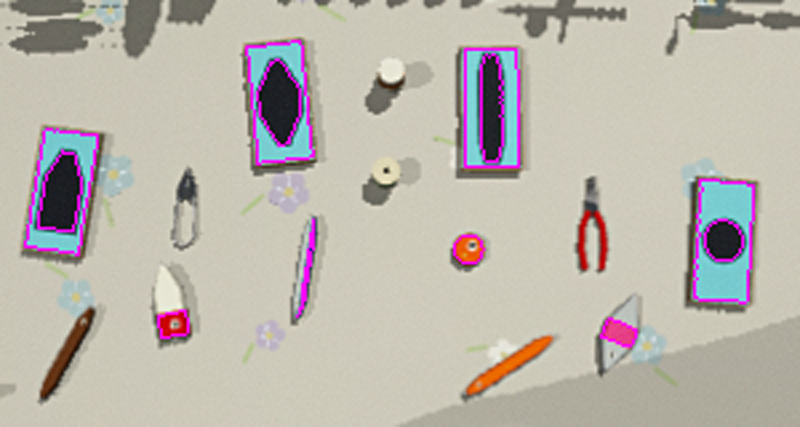

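The outlines match the given sizes, allowing about 1 px of shrink at the edges. The crop confirms:
- The pencil, blue and silver, at crop (305,268).
- The popper, red head at (173,325) with its tail up.
- The jig, pink band at (620,333).
- The puck at (468,250), and the popper pocket's wide end at the bottom of the picture (−x).

I'll now refine these with the wrist camera.

```bash
cat > d.py <<'E'
import sys; from h import *; from cell import manip
s=manip.read_state(); r=R.from_euler("xyz",s["eef_rot"]).as_matrix(); a=list(map(float,sys.argv[1:]))
print("shift cm",(r.T@(np.array(a[:3])-s["eef_pos"])/10).round(2),"roll",round(-np.degrees(a[3]-s["eef_rot"][2])/5,2),"t",s["clock"])
E
python3 d.py 380 -220 220 0
```

```text
shift cm [ 25.41 -19.17  -0.08] roll 4.91 t 0.1
```

```bash
python3 -m creep '[[1,[3,-2.2,0],0.6],[1,[7,-5.2,0],1.6],[1,[11,-8.2,0],2.6],[1,[15,-11.2,0],3.6],[1,[19,-14.2,0],4.4],[1,[22.5,-17,0],4.9],[1,[24.5,-18.5,0],4.9],[1,[25.4,-19.2,0],4.9],[1,[25.4,-19.2,0],4.9],[1,[25.4,-19.2,0],4.9]]' 40
python3 - <<'E'
from h import *; from cell import manip
import json
print(manip.read_state()["eef_pos"],manip.read_state()["eef_rot"])
p=manip.camera_params("wrist"); im=manip.camera("wrist")[:,:,::-1]; cv2.imwrite("w1.png",im)
json.dump({k:np.array(v).tolist() for k,v in p.items()},open("w1.json","w"))
cv2.imwrite("pics/w1.png",cv2.resize(im,(800,600),interpolation=cv2.INTER_CUBIC)); print(p)
E
```

```text
clock: 1.1
eef_pos: [379.5, -220.7, 219.3]
eef_rot: [3.142, 0.0, 0.001]
wrist_force: [0.0, 0.7, 0.2]
finger_gap: 94.3
finger_force: 0.0
[ 379.54111086 -220.73910564  219.32401378] [3.14156596e+00 3.15890544e-04 1.02061524e-03]
{'fovy': 68.72395794708302, 'cx': 257.36314123363803, 'cy': 188.26230972956174, 'k1': -0.04369500597542788, 'origin': array([ 450.61873712, -221.04833116,  384.4978632 ]), 'attitude': array([ 2.88770251e+00, -2.69501044e-04, -1.56951948e+00])}
```

View pics/w1.png

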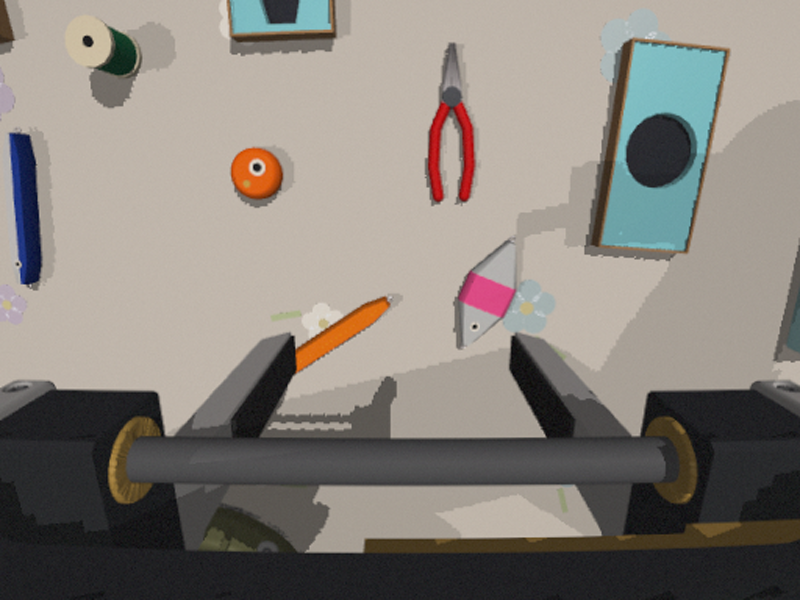

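The wrist view shows the jig (tips 514,240 and 460,347, band centre 488,296), the puck (257,173), the puck case's pocket (661,150) and the blue side of the pencil at the left edge. Now I'll measure them.

```bash
python3 - <<'E'
from h import *; import json
p=json.load(open("w1.json")); im=cv2.imread("w1.png"); hsv=cv2.cvtColor(im,cv2.COLOR_BGR2HSV)
H,S,V=[hsv[...,i].astype(int) for i in range(3)]; s=.64
def do(n,m,z,q): c,w=blob(m,p,z,np.array(q)*s); print(n,rect(w)); return w
dark=V<70
for z in(12,14): do("puck pocket",dark&(S<120),z,(661,150))
do("puckcase foam",((H>80)&(H<100)&(S>70)&(V>80))|dark,14,(661,150))
for z in(9,14,18): do("puck",(H<16)&(S>140)&(V>110),z,(245,180))
for z in(8,16): do("pink",(H>150)&(H<175)&(S>90),z,(488,296))
w=world(p,np.array([(514,240),(460,347)])*s,8); print("jig tips",w,w.mean(0),np.arctan2(*(w[0]-w[1])[::-1]))
E
python3 d.py 355 -296 150 -0.41
```

```text
puck pocket [ 4.76524e+02 -4.31822e+02  5.71910e+01  5.29210e+01  1.46000e-01]
puck pocket [ 4.76385e+02 -4.30691e+02  5.68840e+01  5.26370e+01  1.46000e-01]
puckcase foam [ 4.76351e+02 -4.34228e+02  1.59294e+02  7.52780e+01 -6.30000e-02]
puck [457.539 -98.876  41.61   39.614  -0.834]
puck [ 457.447 -100.503   41.056   39.086   -0.834]
puck [ 457.373 -101.804   40.613   38.664   -0.834]
pink [ 352.616 -295.653   45.758   28.832    1.168]
pink [ 354.699 -294.068   44.786   28.22     1.168]
jig tips [[ 401.2700454  -317.64518506]
 [ 302.95580205 -274.37414533]] [ 352.11292373 -296.0096652 ] -0.4146157137549303
shift cm [-2.44  7.51  6.93] roll 4.7 t 1.15
```

```bash
python3 -m creep '[[1,[-0.5,1.5,3],1.2],[1,[-1.4,4,7],2.6],[1,[-2.2,6.5,11],3.9],[1,[-2.65,7.5,14],4.65],[1,[-2.65,7.5,16],4.65],[1,[-2.65,7.5,17.5],4.65],[1,[-2.65,7.5,18.7],4.65],[1,[-2.65,7.5,19.4],4.65],[1,[-2.65,7.5,19.7],4.65],[1,[-2.65,7.5,19.7],4.65],[1,[-2.65,7.5,19.7],4.65]]' 40
python3 -m creep '[[-1,[0,0,0],0],[-1,[0,0,0],0],[-1,[0,0,0],0],[-1,[0,0,0],0],[-1,[0,0,0],0],[-1,[0,0,0],0],[-1,[0,0,0],0],[-1,[0,0,0],0]]' 40
```

```text
clock: 2.25
eef_pos: [353.7, -295.3, 23.0]
eef_rot: [3.141, -0.001, -0.404]
wrist_force: [-0.4, 0.0, 0.4]
finger_gap: 93.9
finger_force: 0.0
clock: 3.05
eef_pos: [353.5, -295.0, 22.5]
eef_rot: [-3.142, 0.0, -0.405]
wrist_force: [-0.2, 0.6, -0.3]
finger_gap: 43.3
finger_force: 39.9
```

```bash
python3 -m creep '[[-1,[0,0,-0.3],0],[-1,[0,0,-1.2],0],[-1,[0,0,-3],0],[-1,[0,0,-5.5],0],[-1,[0,0,-8.5],0],[-1,[0,0,-11.5],0],[-1,[0,0,-14],0],[-1,[0,0,-15.5],0],[-1,[0,0,-16],0],[-1,[0,0,-16],0]]'
python3 d.py 560 100 180 0.137
```

```text
clock: 4.05
eef_pos: [353.4, -295.0, 182.8]
eef_rot: [3.141, -0.001, -0.405]
wrist_force: [0.5, -0.2, -4.3]
finger_gap: 43.5
finger_force: 39.9
shift cm [  3.44 -44.44   0.27] roll -6.21 t 4.05
```

```bash
python3 -m creep '[[-1,[0,-1,0],0],[-1,[0.2,-3,0],-0.4],[-1,[0.5,-6,0],-1],[-1,[0.9,-10,0],-1.8],[-1,[1.2,-14,0],-2.6],[-1,[1.5,-18,0],-3.4],[-1,[1.8,-22,0],-4.2],[-1,[2.1,-26,0],-5],[-1,[2.4,-30,0],-5.7],[-1,[2.7,-34,0],-6.2],[-1,[3,-38,0],-6.2],[-1,[3.2,-41,0],-6.2]]'
python3 d.py 560 100 180 0.137
```

```text
clock: 5.25
eef_pos: [544.2, 72.1, 181.1]
eef_rot: [-3.141, 0.002, 0.138]
wrist_force: [0.3, -0.8, -3.6]
finger_gap: 43.8
finger_force: 39.9
shift cm [ 1.95 -2.55  0.11] roll 0.01 t 5.25
```

```bash
python3 -m creep '[[-1,[0.3,-1.2,0],0],[-1,[0.8,-2,0],0],[-1,[1,-2.5,0],0],[-1,[1,-2.5,0],0],[-1,[1,-2.5,0],0]]'
cat > shot.py <<'E'
import sys,json; from h import *; from cell import manip
n=sys.argv[1]; p=manip.camera_params("wrist"); im=manip.camera("wrist")[:,:,::-1]; cv2.imwrite(n+".png",im)
json.dump({k:np.array(v).tolist() for k,v in p.items()},open(n+".json","w"))
cv2.imwrite(f"pics/{n}.png",cv2.resize(im,(800,600),interpolation=cv2.INTER_CUBIC))
E
python3 shot.py w2
```

```text
clock: 5.75
eef_pos: [550.6, 94.7, 182.5]
eef_rot: [3.141, 0.0, 0.136]
wrist_force: [-0.1, -0.3, -3.4]
finger_gap: 43.5
finger_force: 39.9
```

View pics/w2.png

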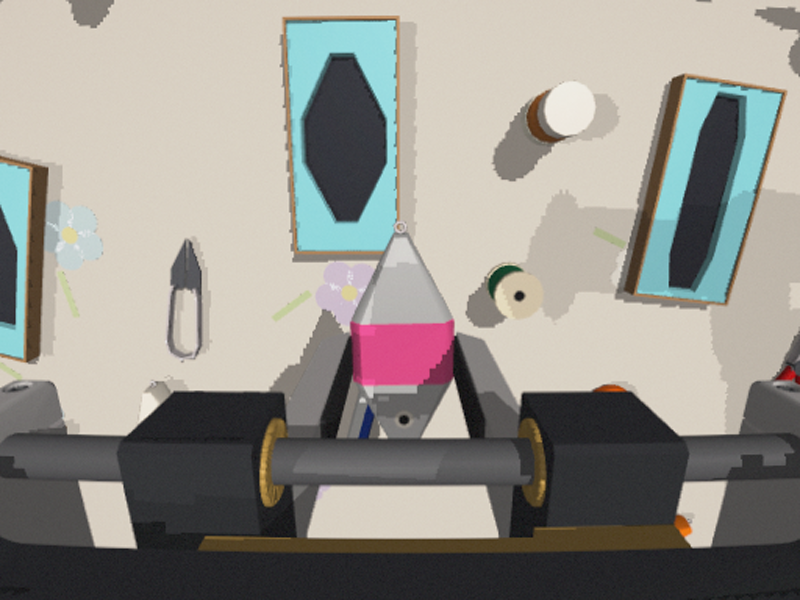

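The jig is held square in the fingers. The jig case's pocket runs from (342,54) to (348,221), and the pencil pocket from (730,94) to (682,290). Next come the case poses.

```bash
python3 - <<'E'
from h import *; import json
p=json.load(open("w2.json")); im=cv2.imread("w2.png"); hsv=cv2.cvtColor(im,cv2.COLOR_BGR2HSV)
H,S,V=[hsv[...,i].astype(int) for i in range(3)]; s=.64
def do(n,m,z,q): c,w=blob(m,p,z,np.array(q)*s); print(n,rect(w)); return w
dark=V<75; foam=(H>80)&(H<102)&(S>60)&(V>80)
for n,q in(("jig",(345,135)),("pencil",(705,190))):
    do(n+" pocket",dark&(S<120),12,q); do(n+" foam",foam|dark,14,q)
w=world(p,np.array([(342,54),(348,221),(730,94),(682,290)])*s,14)
print(w); 
for i in(0,2): print(w[i:i+2].mean(0),np.arctan2(*(w[i]-w[i+1])[::-1]))
print("jar",world(p,np.array([(569,108)])*s,55),"spool",world(p,np.array([(519,295)])*s,40))
E
python3 d.py 643.5 150.5 180 0.105
```

```text
jig pocket [6.43703e+02 1.49590e+02 1.13432e+02 5.82080e+01 1.27000e-01]
jig foam [6.43855e+02 1.50206e+02 1.58531e+02 7.54380e+01 1.35000e-01]
pencil pocket [ 6.43288e+02 -1.25122e+02  1.43943e+02  3.10410e+01  3.40000e-02]
pencil foam [ 6.43144e+02 -1.27320e+02  1.59802e+02  7.53700e+01  2.50000e-02]
[[ 700.83666493  157.26341257]
 [ 586.22089608  140.51745052]
 [ 716.2624334  -123.18733529]
 [ 568.93460872 -128.63901196]]
[643.5287805  148.89043154] 0.1450787119857386
[ 642.59852106 -125.91317362] 0.036986838291260676
jar [[679.88901184   6.17218952]] spool [[552.82540048   8.97908839]]
shift cm [ 9.96 -4.28  0.25] roll 0.35 t 5.8
```

```bash
python3 -m creep '[[-1,[1,-0.5,0],0],[-1,[3,-1.3,0],0],[-1,[5.5,-2.4,0.5],0],[-1,[8,-3.4,2],0],[-1,[9.5,-4.1,4.5],0],[-1,[9.95,-4.2,7.5],0],[-1,[9.95,-4.2,10],0],[-1,[9.95,-4.2,12],0],[-1,[9.95,-4.2,13.2],0],[-1,[9.95,-4.2,13.8],0],[-1,[9.95,-4.2,13.8],0],[-1,[9.95,-4.2,13.8],0]]'
python3 d.py 643.7 150 30.7 0.135
```

```text
clock: 7.0
eef_pos: [644.1, 150.5, 45.6]
eef_rot: [-3.142, -0.002, 0.136]
wrist_force: [-0.5, 0.2, -3.8]
finger_gap: 43.4
finger_force: 39.9
shift cm [-0.05  0.05  1.49] roll 0.01 t 7.0
```

```bash
python3 -m creep '[[-1,[0,0,0.4],0],[-1,[0,0,0.8],0],[-1,[0,0,1.1],0],[-1,[0,0,1.3],0],[-1,[0,0,1.45],0],[-1,[0,0,1.5],0],[-1,[0,0,1.5],0],[-1,[0,0,1.5],0]]'
python3 -m creep '[[0.08,[0,0,0],0],[0.08,[0,0,0],0],[0.08,[0,0,0],0],[0.08,[0,0,0],0]]'
```

```text
clock: 7.8
eef_pos: [643.6, 150.6, 30.5]
eef_rot: [3.142, -0.0, 0.137]
wrist_force: [-7.1, -1.0, 6.3]
finger_gap: 43.0
finger_force: 39.9
clock: 8.2
eef_pos: [643.7, 150.6, 29.5]
eef_rot: [-3.142, -0.0, 0.136]
wrist_force: [0.4, 0.4, -0.1]
finger_gap: 51.1
finger_force: 0.0
```

```bash
python3 -m creep '[[0.08,[0,0,-0.5],0],[0.08,[0,0,-2],0],[0.3,[0,0,-5],0],[1,[-1,-1,-9],0.3],[1,[-4,-3.5,-12.5],0.6],[1,[-7,-6.5,-15],1],[1,[-10.5,-10,-17],1.5],[1,[-14,-13,-17],1.5],[1,[-17.5,-16,-17],1.5],[1,[-20.5,-19,-17],1.5],[1,[-21.9,-20,-17],1.5],[1,[-21.9,-20,-17],1.5]]'
python3 -m creep '[[1,[0,0,0],0],[1,[0,0,0],0]]'; python3 shot.py w3
```

```text
clock: 9.4
eef_pos: [398.3, 319.8, 200.7]
eef_rot: [-3.141, -0.001, 0.008]
wrist_force: [-0.3, -0.8, 0.3]
finger_gap: 93.6
finger_force: 0.0
clock: 9.6
eef_pos: [400.5, 318.2, 199.6]
eef_rot: [-3.142, -0.0, 0.004]
wrist_force: [-1.0, -0.1, 0.1]
finger_gap: 94.1
finger_force: 0.0
```

View pics/w3.png

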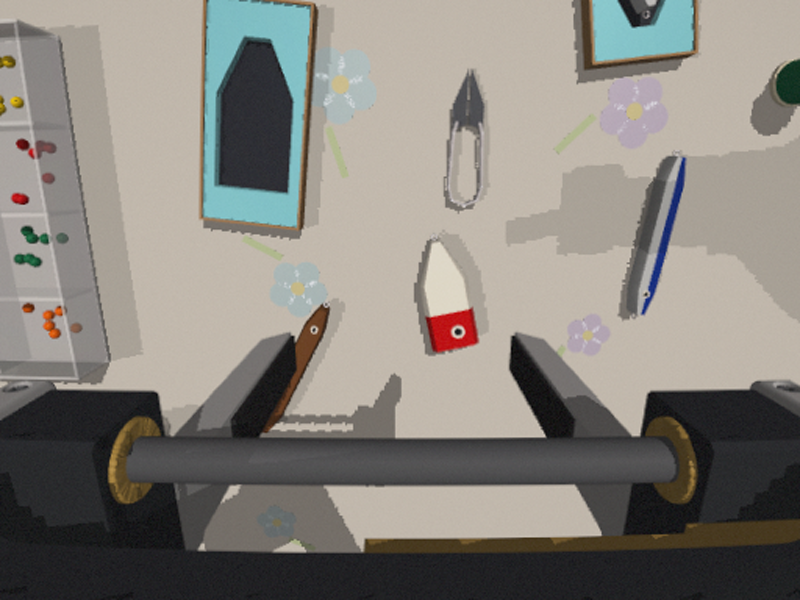

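The wrist view shows the popper with its tail at (436,237) and its face edge from (431,352) to (479,346). It also shows the popper pocket, wide end (216–290, 189) and narrow end (260,38), and the pencil from (679,156) to (633,317).

```bash
python3 - <<'E'
from h import *; import json
p=json.load(open("w3.json")); im=cv2.imread("w3.png"); hsv=cv2.cvtColor(im,cv2.COLOR_BGR2HSV)
H,S,V=[hsv[...,i].astype(int) for i in range(3)]; s=.64
def do(n,m,z,q): c,w=blob(m,p,z,np.array(q)*s); print(n,rect(w)); return w
dark=V<75; foam=(H>80)&(H<102)&(S>60)&(V>80)
q=(255,140); do("popper pocket",dark&(S<120),12,q); do("popper foam",foam|dark,14,q)
do("red",((H<8)|(H>170))&(S>140),14,(440,335))
do("blue",(H>100)&(H<130)&(S>120),12,(665,235))
P=lambda *a,z:world(p,np.array(a)*s,z)
w=np.r_[P((436,238),z=11),P((455,350),z=11)]; print("popper tail,face",w,w.mean(0),np.arctan2(*(w[0]-w[1])[::-1]))
print("popper sides",P((419,287),(470,283),(432,352),(479,346),z=12))
w=P((679,156),(633,317),z=9); print("pencil",w,w.mean(0),np.arctan2(*(w[0]-w[1])[::-1]))
E
```

```text
popper pocket [ 5.19866e+02  4.30025e+02  1.08114e+02  5.42320e+01 -1.08000e-01]
popper foam [ 5.19539e+02  4.31367e+02  1.59577e+02  7.55340e+01 -1.12000e-01]
red [349.116 275.492  39.043  31.838  -1.364]
blue [ 4.28111e+02  1.03070e+02  1.27834e+02  6.53600e+00 -1.21000e-01]
popper tail,face [[426.85308975 290.53580128]
 [330.35385647 271.82499484]] [378.60347311 281.18039806] 0.19151941015218385
popper sides [[386.34788542 303.73353939]
 [389.9425281  261.63121795]
 [328.84497265 291.71217304]
 [334.4816821  251.44528741]]
pencil [[493.3181415   99.0522864 ]
 [359.98625744 118.95847303]] [426.65219947 109.00537971] -0.14820334651362657
```

```bash
python3 -m creep '[[1,[-0.8,1,2],-0.8],[1,[-1.8,2.5,6],-1.8],[1,[-2.8,3.8,10],-2.25],[1,[-2.8,3.8,13],-2.25],[1,[-2.8,3.8,15.3],-2.25],[1,[-2.8,3.8,16.7],-2.25],[1,[-2.8,3.8,17.4],-2.25],[1,[-2.8,3.8,17.65],-2.25],[1,[-2.8,3.8,17.65],-2.25],[1,[-2.8,3.8,17.65],-2.25]]'
python3 -m creep '[[-1,[0,0,0],0],[-1,[0,0,0],0],[-1,[0,0,0],0],[-1,[0,0,0],0],[-1,[0,0,0],0],[-1,[0,0,0],0],[-1,[0,0,0],0],[-1,[0,0,0],0]]' 25
```

```text
clock: 10.65
eef_pos: [372.1, 280.9, 23.6]
eef_rot: [-3.141, -0.001, 0.202]
wrist_force: [-0.0, 0.4, -0.5]
finger_gap: 93.8
finger_force: 0.0
clock: 11.45
eef_pos: [371.6, 280.8, 22.9]
eef_rot: [3.142, 0.0, 0.202]
wrist_force: [0.1, 0.0, -0.7]
finger_gap: 39.5
finger_force: 25.0
```

```bash
python3 -m creep '[[-1,[0,0,-0.3],0],[-1,[0,0,-1.5],0],[-1,[0.3,-0.2,-3.5],0],[-1,[1.5,-1,-5.5],0.5],[-1,[4,-2.8,-7],1.2],[-1,[7,-4.9,-7.5],2],[-1,[10,-7,-7.5],2.8],[-1,[13,-9.1,-7.5],3.6],[-1,[15.3,-10.7,-7.3],3.6],[-1,[16.6,-11.6,-6],3.6],[-1,[17,-11.9,-4.5],3.6],[-1,[17,-11.9,-3.5],3.6]]'
python3 -m creep '[[-1,[0,0,0],0],[-1,[0,0,0.3],0],[-1,[0,0,0.3],0],[-1,[0,0,0.3],0]]'
python3 d.py 514.6 431.3 30.9 -0.112
```

```text
clock: 12.65
eef_pos: [513.8, 431.1, 56.6]
eef_rot: [3.14, 0.001, -0.112]
wrist_force: [-0.6, 0.1, -1.4]
finger_gap: 39.6
finger_force: 25.0
clock: 13.05
eef_pos: [514.4, 431.4, 55.7]
eef_rot: [-3.141, -0.001, -0.112]
wrist_force: [0.1, 0.9, 0.2]
finger_gap: 39.8
finger_force: 25.0
shift cm [0.02 0.01 2.48] roll -0.0 t 13.05
```

```bash
python3 -m creep '[[-1,[0,0,0.6],0],[-1,[0,0,1.2],0],[-1,[0,0,1.7],0],[-1,[0,0,2.05],0],[-1,[0,0,2.3],0],[-1,[0,0,2.42],0],[-1,[0,0,2.42],0],[-1,[0,0,2.42],0]]'
python3 -m creep '[[0.04,[0,0,0],0],[0.04,[0,0,0],0],[0.04,[0,0,0],0],[0.04,[0,0,0],0]]'
python3 d.py 340 120 200 -0.14
```

```text
clock: 13.85
eef_pos: [514.4, 431.5, 31.0]
eef_rot: [-3.141, -0.0, -0.112]
wrist_force: [-1.3, -0.2, 1.8]
finger_gap: 39.4
finger_force: 25.0
clock: 14.25
eef_pos: [514.4, 431.4, 30.7]
eef_rot: [-3.142, -0.0, -0.112]
wrist_force: [-0.3, 0.3, -0.1]
finger_gap: 48.8
finger_force: 0.0
shift cm [-13.84  32.9  -16.93] roll 0.32 t 14.25
```

```bash
python3 -m creep '[[0.04,[0,0,-0.5],0],[0.04,[0,0,-2],0],[0.3,[0,0,-5],0],[1,[-0.3,1.5,-8],0],[1,[-0.8,5,-9.5],0.2],[1,[-1.5,9,-10],0.2],[1,[-2.2,13.5,-10],0.2],[1,[-2.9,18,-10],0.2],[1,[-3.6,22.5,-10],0.2],[1,[-4.2,27,-10],0.2],[1,[-4.7,30.5,-9],0.2],[1,[-5,32.5,-7.5],0.2]]'
python3 -m creep '[[1,[0,0.5,0.5],0],[1,[0,0.5,1],0],[1,[0,0.5,1],0]]'
python3 d.py 427 109 22.3 -0.13; python3 shot.py w4
```

```text
clock: 15.45
eef_pos: [428.3, 112.2, 107.4]
eef_rot: [-3.141, -0.003, -0.131]
wrist_force: [0.4, -0.6, -0.2]
finger_gap: 93.9
finger_force: 0.0
clock: 15.75
eef_pos: [428.0, 109.8, 96.0]
eef_rot: [-3.141, -0.0, -0.129]
wrist_force: [-0.8, -0.1, -0.8]
finger_gap: 93.8
finger_force: 0.0
shift cm [-0.09  0.1   7.37] roll 0.01 t 15.75
```

View pics/w4.png

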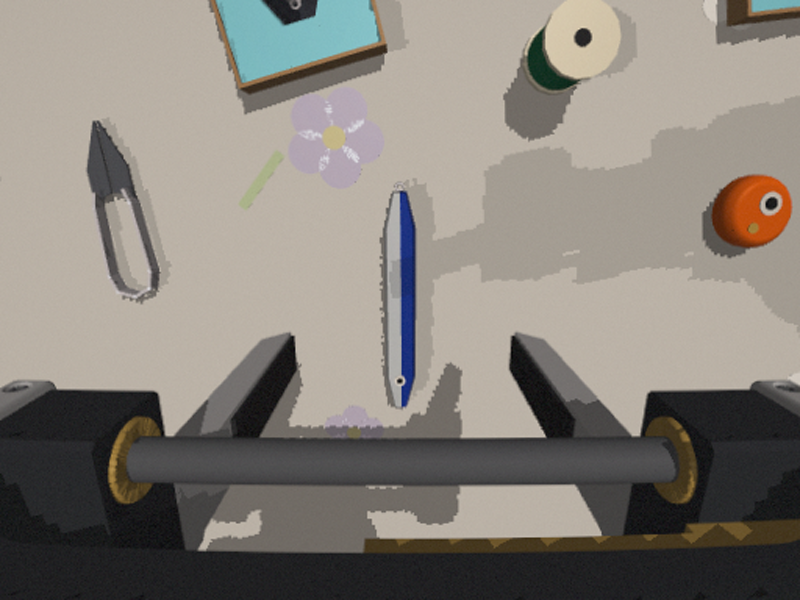

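The pencil lies square between the fingers, with its ends at (400,190) and (400,408). I'll check its centre before going down.

```bash
python3 - <<'E'
from h import *; import json
p=json.load(open("w4.json")); w=world(p,np.array([(400,190),(400,408)])*.64,9); print(w,w.mean(0),np.arctan2(*(w[0]-w[1])[::-1]))
E
python3 -m creep '[[1,[-0.1,0.1,1],0],[1,[-0.1,0.1,2.5],0],[1,[-0.1,0.1,4.5],0],[1,[-0.1,0.1,6],0],[1,[-0.1,0.1,7],0],[1,[-0.1,0.1,7.35],0],[1,[-0.1,0.1,7.35],0]]'
```

```text
[[493.60319496 101.86064479]
 [359.35408627 119.44573535]] [426.47864061 110.65319007] -0.13024696159593288
clock: 16.5
eef_pos: [426.4, 108.4, 22.0]
eef_rot: [3.141, 0.001, -0.129]
wrist_force: [0.8, 0.1, 0.9]
finger_gap: 94.2
finger_force: 0.0
```

```bash
python3 -m creep '[[-1,[0,0,0],0],[-1,[0,0,0],0],[-1,[0,0,0],0],[-1,[0,0,0],0],[-1,[0,0,0],0],[-1,[0,0,0],0],[-1,[0,0,0],0],[-1,[0,0,0],0],[-1,[0,0,0],0],[-1,[0,0,0],0],[-1,[0,0,0],0]]' 20
python3 -m creep '[[-1,[0,0,-0.3],0],[-1,[0,0,-1.5],0],[-1,[0,0,-4],0],[-1,[0,0,-7],0],[-1,[0,0,-9],0],[-1,[0,0,-10.5],0],[-1,[0,0,-11],0],[-1,[0,0,-11],0]]'
python3 d.py 643.3 -126.5 30 0.028
```

```text
clock: 17.6
eef_pos: [426.5, 108.3, 22.3]
eef_rot: [-3.142, -0.0, -0.13]
wrist_force: [0.6, -0.2, 0.2]
finger_gap: 18.0
finger_force: 20.0
clock: 18.4
eef_pos: [426.7, 108.3, 133.0]
eef_rot: [-3.141, -0.001, -0.13]
wrist_force: [0.7, -0.9, -1.3]
finger_gap: 18.0
finger_force: 20.0
shift cm [24.5  20.48 10.33] roll -1.81 t 18.4
```

```bash
python3 -m creep '[[-1,[1,0.8,0],0],[-1,[3,2.5,0],-0.4],[-1,[6,5,0],-0.9],[-1,[9,7.5,0],-1.4],[-1,[12,10,0],-1.8],[-1,[15,12.5,0],-1.8],[-1,[18,15,0],-1.8],[-1,[21,17.5,0],-1.8],[-1,[23.3,19.5,0.5],-1.8],[-1,[24.4,20.4,2],-1.8],[-1,[24.5,20.5,4.5],-1.8],[-1,[24.5,20.5,6.5],-1.8]]'
python3 -m creep '[[-1,[0,0,0.8],0],[-1,[0,0,1.2],0],[-1,[0,0,1.2],0],[-1,[0,0,1.2],0]]'
python3 d.py 643.3 -126.5 30.4 0.028
```

```text
clock: 19.6
eef_pos: [642.4, -128.1, 64.2]
eef_rot: [-3.141, 0.003, 0.026]
wrist_force: [0.2, 0.0, 0.2]
finger_gap: 17.7
finger_force: 20.0
clock: 20.0
eef_pos: [643.4, -126.9, 56.2]
eef_rot: [3.141, -0.001, 0.027]
wrist_force: [-0.4, -0.6, -0.6]
finger_gap: 17.8
finger_force: 20.0
shift cm [-0.01 -0.04  2.58] roll -0.01 t 20.0
```

```bash
python3 -m creep '[[-1,[0,0,0.7],0],[-1,[0,0,1.3],0],[-1,[0,0,1.8],0],[-1,[0,0,2.2],0],[-1,[0,0,2.45],0],[-1,[0,0,2.57],0],[-1,[0,0,2.57],0],[-1,[0,0,2.57],0]]'
python3 -m creep '[[-0.4,[0,0,0],0],[-0.4,[0,0,0],0],[-0.4,[0,0,0],0],[-0.4,[0,0,0],0]]'
python3 d.py 457.5 -100.5 23 -0.06
```

```text
clock: 20.8
eef_pos: [643.0, -126.7, 30.3]
eef_rot: [3.142, -0.0, 0.027]
wrist_force: [-4.6, 2.0, 6.7]
finger_gap: 17.9
finger_force: 20.0
clock: 21.2
eef_pos: [642.9, -126.7, 29.4]
eef_rot: [-3.142, 0.0, 0.027]
wrist_force: [0.1, -0.5, -0.3]
finger_gap: 28.2
finger_force: 0.0
shift cm [-18.46  -3.13   0.64] roll 1.0 t 21.2
```

Next is the puck. I'll stop above it and look, which also shows the placed lures.

```bash
python3 -m creep '[[-0.4,[0,0,-0.5],0],[-0.4,[0,0,-2],0],[0,[0,0,-5],0],[1,[-1,-0.2,-8],0],[1,[-4,-0.7,-10],0.4],[1,[-8,-1.4,-11],0.8],[1,[-12,-2.1,-11],1],[1,[-15.5,-2.7,-11],1],[1,[-17.8,-3,-10],1],[1,[-18.45,-3.1,-8.5],1],[1,[-18.45,-3.1,-8],1],[1,[-18.45,-3.1,-8],1]]'
python3 d.py 457.5 -100.5 23 -0.06; python3 shot.py w5
```

```text
clock: 22.4
eef_pos: [458.0, -100.8, 110.0]
eef_rot: [3.142, -0.0, -0.06]
wrist_force: [-0.3, -0.3, 0.1]
finger_gap: 93.6
finger_force: 0.0
shift cm [-0.06 -0.03  8.7 ] roll 0.0 t 22.4
```

View pics/w5.png

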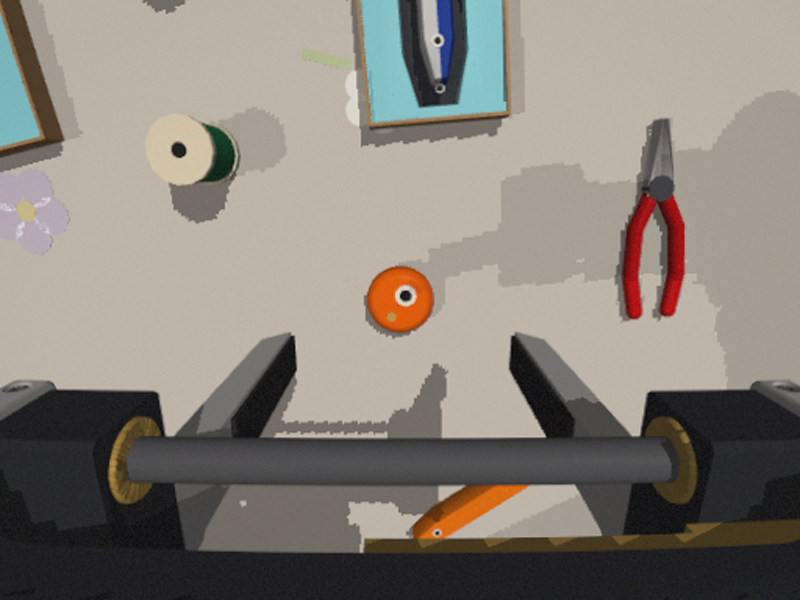

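The puck is centred between the fingers at (400,299), and the pencil sits in its pocket at (437,40). Going down to grip.

```bash
python3 -m creep '[[1,[-0.05,0,1],0],[1,[-0.05,0,3],0],[1,[-0.05,0,5.5],0],[1,[-0.05,0,7.3],0],[1,[-0.05,0,8.3],0],[1,[-0.05,0,8.7],0],[1,[-0.05,0,8.7],0],[1,[-0.05,0,8.7],0]]'
python3 -m creep '[[-1,[0,0,0],0],[-1,[0,0,0],0],[-1,[0,0,0],0],[-1,[0,0,0],0],[-1,[0,0,0],0],[-1,[0,0,0],0],[-1,[0,0,0],0],[-1,[0,0,0],0]]' 35
python3 -m creep '[[-1,[0,0,-0.3],0],[-1,[0,0,-1.5],0],[-1,[0,0,-4],0],[-1,[0,0,-6.5],0],[-1,[0,0,-8],0],[-1,[0,0,-8.5],0],[-1,[0,0,-8.5],0]]'
python3 d.py 476.4 -433 31 -0.063
```

```text
clock: 23.25
eef_pos: [457.6, -100.9, 23.2]
eef_rot: [3.141, -0.001, -0.06]
wrist_force: [0.5, -0.2, 0.4]
finger_gap: 94.2
finger_force: 0.0
clock: 24.05
eef_pos: [457.1, -100.7, 22.5]
eef_rot: [-3.142, 0.0, -0.06]
wrist_force: [-0.3, 0.7, 0.2]
finger_gap: 41.0
finger_force: 35.0
clock: 24.75
eef_pos: [457.3, -100.8, 108.3]
eef_rot: [3.141, -0.001, -0.06]
wrist_force: [-0.3, -0.4, -2.6]
finger_gap: 41.2
finger_force: 35.0
shift cm [ 3.88 33.05  7.74] roll 0.04 t 24.75
```

```bash
python3 -m creep '[[-1,[0.1,1,0],0],[-1,[0.3,3,0],0],[-1,[0.7,6.5,0],0],[-1,[1.2,10.5,0],0],[-1,[1.7,14.5,0],0],[-1,[2.2,18.5,0],0],[-1,[2.6,22.5,0],0],[-1,[3.1,26.5,0],0],[-1,[3.5,30,0.3],0],[-1,[3.8,32.3,1.5],0],[-1,[3.9,33.05,3.5],0],[-1,[3.9,33.05,5],0]]'
python3 -m creep '[[-1,[0,0,0],0],[-1,[0,0,0.2],0],[-1,[0,0,0.2],0],[-1,[0,0,0.2],0]]'
python3 d.py 476.4 -433 30.6 -0.063
```

```text
clock: 25.95
eef_pos: [474.9, -433.9, 54.7]
eef_rot: [-3.14, 0.002, -0.061]
wrist_force: [0.8, 0.6, -2.3]
finger_gap: 41.2
finger_force: 35.0
clock: 26.35
eef_pos: [476.7, -432.9, 56.5]
eef_rot: [3.141, -0.001, -0.059]
wrist_force: [-0.0, 0.2, -1.4]
finger_gap: 40.5
finger_force: 35.0
shift cm [-0.03  0.01  2.59] roll 0.04 t 26.35
```

```bash
python3 -m creep '[[-1,[0,0,0.7],0],[-1,[0,0,1.3],0],[-1,[0,0,1.8],0],[-1,[0,0,2.2],0],[-1,[0,0,2.45],0],[-1,[0,0,2.57],0],[-1,[0,0,2.57],0],[-1,[0,0,2.57],0]]'
python3 -m creep '[[0.06,[0,0,0],0],[0.06,[0,0,0],0],[0.06,[0,0,0],0],[0.06,[0,0,0],0]]'
python3 -m creep '[[0.06,[0,0,-0.5],0],[0.06,[0,0,-2],0],[0.3,[0,0,-5],0],[0.3,[-0.5,0,-9],0],[0.3,[-3,0,-12],0],[0.3,[-6.5,0,-13.5],0],[0.3,[-10.5,0,-14],0],[0.3,[-13.5,0,-14],0],[0.3,[-15,0,-14],0],[0.3,[-15,0,-14],0],[0.3,[-15,0,-14],0]]'
python3 - <<'E'
from h import *; from cell import manip
t=manip.camera("top")[:,:,::-1]; cv2.imwrite("t1.png",t)
cv2.imwrite("pics/t1.png",cv2.resize(t[115:275,115:415],(800,427),interpolation=cv2.INTER_CUBIC))
im=manip.camera("scene")[:,:,::-1]
cv2.imwrite("pics/s1.png",cv2.resize(im,(800,600),interpolation=cv2.INTER_CUBIC))
E
python3 shot.py w6
```

```text
clock: 27.15
eef_pos: [476.3, -433.0, 30.5]
eef_rot: [3.142, -0.0, -0.06]
wrist_force: [-2.5, 3.5, 4.4]
finger_gap: 41.4
finger_force: 35.0
clock: 27.55
eef_pos: [476.3, -433.0, 29.8]
eef_rot: [3.142, -0.0, -0.06]
wrist_force: [-0.2, 0.1, -0.2]
finger_gap: 50.0
finger_force: 0.0
clock: 28.65
eef_pos: [327.3, -424.2, 170.3]
eef_rot: [3.141, -0.001, -0.06]
wrist_force: [0.3, 0.4, -0.4]
finger_gap: 61.2
finger_force: 0.0
```

View pics/t1.png

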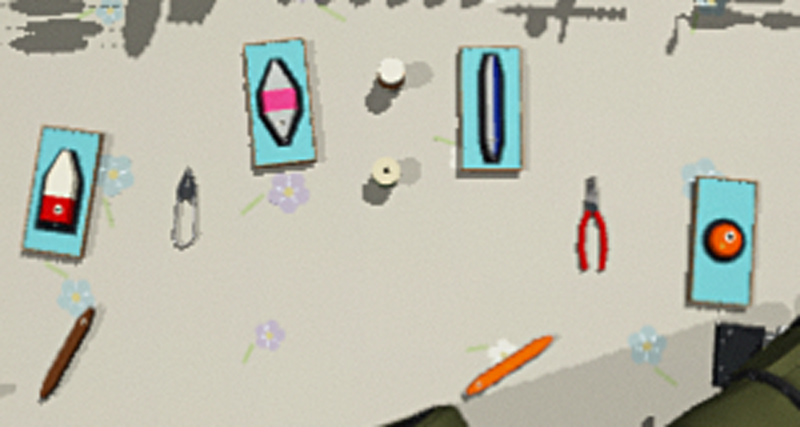

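View pics/s1.png

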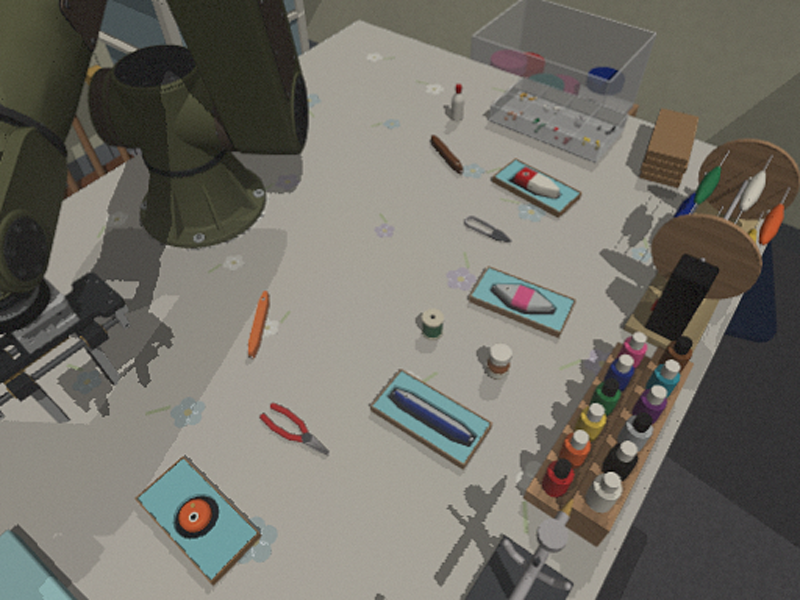

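All four lures lie centred in their pockets, each with a dark margin all round: popper at (59,190), jig (280,100), pencil (490,108) and puck (724,240) in the crop. The popper's red face is at the wide end. The jar (391,72) and spool (386,171) have not moved, and the gripper is clear.

```bash
python3 -c "
from cell import manip
print(manip.sign_off())"
```

```text
the job is handed in; nothing more can be done
None
```

All four lures are in their own pockets with the popper's red face at the wide end, the jar and spool are where they stood, and I handed the job in at about 29 s; the sign-off returned no verdict, so this rests on the final camera views.

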